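Park the aluminium profile behind the lamp post

TASK

Put the loose aluminium profile away in the empty front bay of the low plywood rack, by pushing it along the desk with the fingertips: push one end, then the other, to angle it in behind the steel lamp post, until its whole length lies flush against the rack's back rail between the two cheeks. Never lift or tip the profile off the desk, leave the tape roll, glue bottle and screwdriver where they are, and finish with the hand clear.

Things in the scene. Friction and masses are not known exactly. Their poses are not given: they have to be found in the camera images.
- profile: Loose aluminium T-slot profile, a straight square bar 240 x 30 x 30 mm with dark grooves, 0.16 to 0.3 kg, lying on the desk. Origin: centre of its underside, 120 mm from each end; x along its length, y across. Its +x end starts on the robot's right (-y), nearer the post. It slides with ordinary friction. Stowed, its centre is 15 mm in front of the rail.
- bay: Fixed plywood rack, 35 mm high, no floor. Origin: middle of the back rail's front face, desk level; x points square into the rail, away from the robot, y left along it. Empty front bay: negative x, open at the front, 300 mm between cheeks at y = +150 mm (reaches out to x = -55 mm) and y = -150 mm (to x = -80 mm), each 18 mm thick. Stock lies in a second bay behind the 18 mm rail.
- post: Fixed upright round steel lamp post stub, 22 mm diameter, 50 mm tall, in front of the bay's mouth towards its right-hand end. Origin: centre of its foot. Its opening to the left cheek is shorter than the profile; about 75 to 85 mm is free between it and the back rail.
- tape: Loose roll of tape lying flat, 90 mm outside diameter, 48 mm high, at the right in front of the rack. Origin: centre of its underside. Not to be disturbed.
- glue: Loose white glue bottle standing upright, 48 mm diameter, 130 mm tall, left of the rack. Origin: centre of its underside. Not to be disturbed.
- screwdriver: Loose black-handled screwdriver, 190 mm long, lying to the left of the work beyond the glue bottle. Origin: underside near its middle. Not to be disturbed.

How it is judged:
By the outcome, as a careful person would: the job done as asked, in the order asked, and still so for the second after the job is handed in, with the robot touching nothing.
It also fails if it takes over 64 s, if anything falls off the work surface, if the arm or the gripper's body presses on something with over 40 N, if the wrist force passes 120 N, or if a joint passes its speed limit or range.

ROBOT

A 6-joint arm with a two-finger parallel gripper is mounted at the origin on the work surface. World frame = base frame: x ahead of the robot, y to its left, z up, the work surface at z = 0. Lengths are in mm, angles in rad, forces in N, time in s.
With the tool pointing down it reaches from about 375 to 900 mm from the base axis. Payload 3.1 kg.
Tool frame: the origin (TCP) lies between the finger pads; the fingertips stand 17 mm ahead of it and the grasp point (between the pads) lies 2 mm behind it; z points along the fingers, y is the line along which they close (so a half turn about z gives the same grasp; the last joint's range is limited). The gripper opens to 87 mm and grips with 3 to 60 N. Pads are 19 mm wide; open, the fingers measure 117 mm over their backs; the gripper's body (75 mm by 190 mm) begins 51 mm behind the grasp point.
Start: joints at [1.038, 0.527, 1.433, -0, 1.181, -0.178], TCP at [216.499, 586.281, 239.548] pointing down, gripper open.
Joint ranges: [-3.08, 3.08], [-0.75, 2.2], [0.22, 2.44], [-1.43, 4.57], [0, 2.65], [-2.85, 2.85]. Speed limits (rad/s): [2.79, 2.79, 3.14, 3.14, 3.14, 3.14].

INTERFACE

Orientations are given as a rotation vector (axis times angle).
In Python, from plant import bot gives the robot as it stands.
- The arm moves only by the tool arm_command, never from a script. Its argument "deltas" is a list of rows, each a list of 4 numbers: the shift along the world's x, y, z in mm, then the turn about the world's z in degrees. A call has 1 to 5 rows; each row shifts and turns the commanded pose from where the row before left it; what a row does not reach is not made up. A row lasts 1/8 s, in which the tool goes at most 62.5 mm and 10.7 degrees, less where a joint would pass 70% of its speed; a pose out of reach is approached as far as the arm can. A call is refused whole if a number of a shift passes 62.5 or a number of a turn 10.7, either way. A call with a gripper value outside its range is refused whole. "grip" is the opening in per cent of the stroke, from 0 (shut) to 100 (fully open), set as the call begins (left out, the last holds). The fingers move at their own pace and stop on an object; the grip force is fixed at half the most. Time passes only in rows, so rows that do not move let the fingers close. It gives the time, the measured TCP pose, the force, the opening and the grip force at its end, in the units of the state.
- bot.get_state(): the state, without advancing time (a new reading comes with each control period).
- bot.grab_frame(name): name is "scene" or "side" or "wrist"; returns a dict with "pixels" (480x640x3 uint8, blue, green, red), "z_map" (480x640 float32, mm along the optical axis (not along the pixel's ray), 0 where there is no reading), "mtx" (3x3 intrinsics, pixels), "world_to_cam" (4x4, takes a point from world to camera coordinates). Camera axes: x right, y down, z forward; pixel columns grow to the right and rows downward; lengths in mm; the calibration is good to about 2 mm. A picture is of the moment at which its call begins.
- bot.close_job(): hands the job in; it is judged then, once.
The state is a dict: "time": time; "joint_pos": joint angles; "qd": joint speeds; "joint_torque": joint torques, N m; "ee_pos": TCP position; "eef_rot": TCP orientation; "wrist_force": force on the tool from outside, world axes, zero at the start; "torque": the same for the moment, N m; "gripper_width": finger opening in mm; "gripper_force": force on a finger pad.
Only numpy, scipy, OpenCV 4.12 (cv2) and the standard library are available. Lean on these libraries where they do the work, as an engineer would, in place of code of your own. Each camera call takes 0.05 s, during which the arm holds its last target. There are 200 camera calls.

## Working session

There is one attempt and no reset: what is moved stays moved. The work goes in short steps, Python scripts to look and compute and a tool call to move; the robot and the scene stay as the last step left them, time stands still between calls to the robot, and variables do not carry over. Pictures are saved under pics/ and viewed, at most 10 in all, crops included, and the job is handed in when it is done.

Besides the shell and the picture viewer there is one more tool, called after "Call:" by a JSON object that holds its "method" and its "body", one argument or row to a line. arm_command: Moves the arm, as the interface text tells. Its arguments: {"type":"object","properties":{"deltas":{"type":"array","items":{"type":"array","items":{"type":"number"}}},"grip":{"type":"number"}},"required":["deltas"]}

```bash
mkdir -p pics
cat > h.py <<'E'
import numpy as np, cv2, sys
from plant import bot
def grab(n,save=None):
    f=bot.grab_frame(n)
    if save: cv2.imwrite('pics/'+save,f['pixels'])
    return f
def ray(f,u,v,z):
    T=np.array(f['world_to_cam']);R=T[:3,:3];t=T[:3,3];c=-R.T@t
    d=R.T@np.linalg.inv(f['mtx'])@np.array([u,v,1.]);return c+d*(z-c[2])/d[2]
def cloud(f):
    Z=f['z_map'];v,u=np.mgrid[:480,:640];K=np.array(f['mtx'])
    P=np.stack([(u-K[0,2])/K[0,0]*Z,(v-K[1,2])/K[1,1]*Z,Z],-1)
    T=np.array(f['world_to_cam']);W=(P-T[:3,3])@T[:3,:3];W[Z<=0]=np.nan;return W
E
python3 - <<'E'
from h import *
for n in('scene','side'):
    f=grab(n,n+'0.png');T=f['world_to_cam'];print(n,-T[:3,:3].T@T[:3,3],T[2,:3])
print({k:v for k,v in bot.get_state().items()})
E
```

```text
scene [1283.34857129 -336.78689942  664.85444743] [-0.6904734   0.37569987 -0.61813922]
side [525.66291925 782.2693184  555.024237  ] [ 0.08132098 -0.82255567 -0.56284017]
{'time': 0.1, 'joint_pos': array([ 1.03849400e+00,  5.28377105e-01,  1.43373310e+00, -2.01455647e-05,
        1.18137804e+00, -1.78545272e-01]), 'qd': array([-0.00090718, -0.00238659, -0.00378184, -0.00358775, -0.00105407,
       -0.00226869]), 'joint_torque': array([ 2.00542463e-04, -4.40986562e+01, -1.77151823e+01,  6.35054195e-02,
        5.34176314e-02, -5.63733465e-05]), 'ee_pos': array([216.21018505, 585.77210319, 238.68010877]), 'eef_rot': array([-5.52662243e-01, -3.09194542e+00,  2.80109040e-03]), 'wrist_force': array([ 0.49025391, -0.44067827, -0.02195617]), 'torque': array([-0.00149856,  0.01562894, -0.01308416]), 'gripper_force': 0.0, 'gripper_width': 87.18053014687224}
```

View pics/scene0.png

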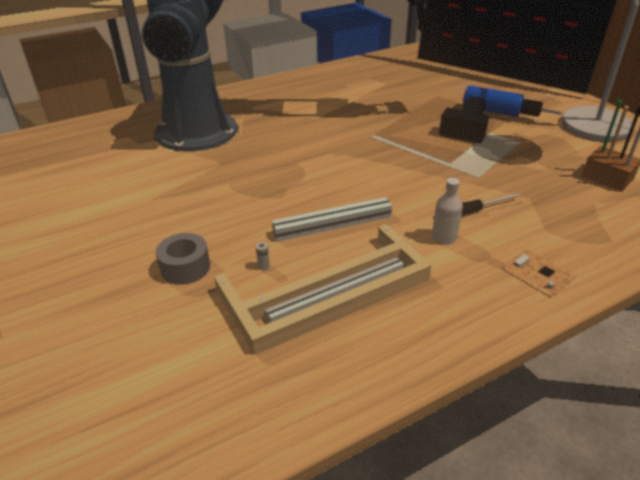

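View pics/side0.png

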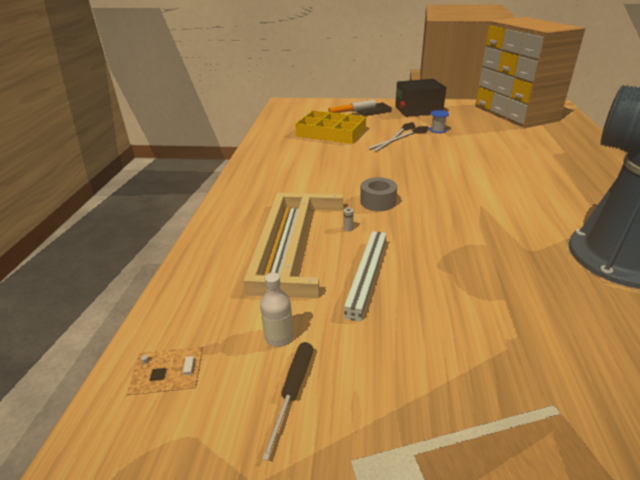

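The scene view shows the profile from (275,230) to (390,207), the post at (263,256), the tape at (184,257) and the rack from (218,280) to (430,265). In the side view the profile runs from (380,235) to (355,315), the post is at (348,218) and the bottle at (277,310). Next I'll measure with depth and height masks.

Run:
```python
from h import *
def rect(p):
    r=cv2.minAreaRect(p.astype(np.float32));return np.round(cv2.boxPoints(r)).tolist(),np.round(r[1])
for n in('scene','side'):
    f=grab(n);W=cloud(f)
    z=W[...,2]
    m=((z>18)&(z<160)&(W[...,0]>300)&(W[...,0]<950)&(abs(W[...,1])<450)).astype(np.uint8)
    k,l,s,_=cv2.connectedComponentsWithStats(m)
    for i in range(1,k):
        if s[i,4]<40: continue
        P=W[l==i];zt=np.percentile(P[:,2],90);Q=P[P[:,2]>zt-6]
        print(n,s[i].tolist(),'ztop',round(zt),'ctr',np.round(np.median(Q,0)),rect(Q[:,:2]))
```

```text
scene [432, 178, 51, 60, 1392] ztop 117 ctr [671. 264. 127.] ([[653.0, 265.0], [670.0, 251.0], [684.0, 267.0], [668.0, 282.0]], array([22., 22.]))
scene [272, 198, 120, 37, 1636] ztop 31 ctr [526.  96.  29.] ([[486.0, -14.0], [522.0, -20.0], [564.0, 217.0], [528.0, 224.0]], array([241.,  37.]))
scene [214, 224, 217, 125, 7994] ztop 35 ctr [693. -28.  34.] ([[588.0, 170.0], [588.0, -168.0], [752.0, -168.0], [752.0, 170.0]], array([164., 338.]))
scene [155, 233, 54, 45, 1829] ztop 48 ctr [ 508. -198.   47.] ([[440.0, -202.0], [510.0, -259.0], [567.0, -189.0], [497.0, -132.0]], array([90., 90.]))
scene [255, 242, 14, 22, 240] ztop 50 ctr [573. -72.  49.] ([[555.0, -73.0], [573.0, -85.0], [585.0, -68.0], [567.0, -56.0]], array([21., 22.]))
side [360, 178, 37, 28, 867] ztop 47 ctr [ 503. -183.   46.] ([[459.0, -232.0], [547.0, -234.0], [548.0, -147.0], [460.0, -146.0]], array([87., 88.]))
side [243, 193, 100, 148, 5112] ztop 89 ctr [665. 280.  98.] ([[643.0, 289.0], [648.0, 257.0], [691.0, 264.0], [686.0, 296.0]], array([43., 32.]))
side [343, 208, 10, 17, 153] ztop 49 ctr [570. -64.  48.] ([[560.0, -54.0], [562.0, -79.0], [582.0, -78.0], [580.0, -53.0]], array([20., 25.]))
side [344, 231, 42, 83, 1410] ztop 30 ctr [528. 128.  29.] ([[487.0, -11.0], [517.0, -16.0], [562.0, 222.0], [532.0, 228.0]], array([243.,  30.]))
side [282, 342, 31, 53, 747] ztop 25 ctr [623. 351.  23.] ([[605.0, 301.0], [628.0, 298.0], [641.0, 392.0], [618.0, 395.0]], array([95., 23.]))
```

Run:
```python
from h import *
f=grab('scene');W=cloud(f);z=W[...,2]
m=(z>30)&(z<39)&(W[...,0]>570)&(W[...,0]<770)&(abs(W[...,1])<185)
P=W[m]
for y in(-120,-80,-40,0,40,80,120):
    Q=np.sort(P[abs(P[:,1]-y)<8][:,0]);Q=Q[Q>600];h=np.histogram(Q,bins=np.arange(640,760,4));print(y,round(Q[0],1),h[0])
for x in(600,620,640):
    Q=np.sort(P[abs(P[:,0]-x)<8][:,1]);a=Q[Q<0];b=Q[Q>0];print(x,a[[0,-1]],b[[0,-1]] if len(b) else '')
b=P[(P[:,1]>140)&(P[:,0]<660)];print('left cheek front',b[:,0].min(), 'right',P[P[:,1]<-140][:,0].min())
```

```text
-120 666.6 [ 0  0  0  0  0  0  4 13 18 18 19 23  0  0  0  0  0  0  0  0  0  0  3 25
 15 23 21 24  0]
-80 666.0 [ 0  0  0  0  0  0  2 14 18 18 17 23  0  0  0  0  0  0  0  0  0  0  5 17
 19 19 15 27  0]
-40 667.2 [ 0  0  0  0  0  0  6 14 15 16 16 20  0  0  0  0  0  0  0  0  0  0  5 15
 18 17 20 22  0]
0 664.8 [ 0  0  0  0  0  0  3 17 12 16 13 22  0  0  0  0  0  0  0  0  0  0  6 15
 22 14 22 18  0]
40 666.8 [ 0  0  0  0  0  0  6 14 12 16 14 16  0  0  0  0  0  0  0  0  0  0  6 12
 18 16 19 21  0]
80 667.2 [ 0  0  0  0  0  0  2 13 16 12 12 18  0  0  0  0  0  0  0  0  0  0  5 13
 14 15 18 14  0]
120 666.5 [ 0  0  0  0  0  0  4  9 14 17 14 16  0  0  0  0  0  0  0  0  0  0  8 13
 15 15 17 14  0]
600 [-168.57531617 -149.8496314 ] 
620 [-168.30617235 -149.77243873] [149.37019839 167.67188298]
640 [-168.08096067 -149.62113842] [149.00094045 168.31038596]
left cheek front 610.1239796208365 right 585.6801427056113
```

Call:
{"method": "arm_command", "body": {
  "deltas": [
    [22, -53, 0, 10],
    [22, -53, 0, 10],
    [22, -53, 0, 0],
    [22, -53, 0, 0],
    [22, -53, 0, 0]
  ],
  "grip": 0
}}

```text
time: 0.88
ee_pos: [327.1, 319.7, 239.7]
eef_rot: [0.007, 3.141, 0.0]
wrist_force: [1.6, 0.1, -0.1]
gripper_width: 44.9
gripper_force: 0.0
```

Call:
{"method": "arm_command", "body": {
  "deltas": [
    [22, -53, 0, 0],
    [22, -53, -10, 0],
    [22, -53, -20, 0],
    [22, -53, -30, 0],
    [22, -53, -40, 0]
  ]
}}

```text
time: 1.5
ee_pos: [435.1, 61.8, 144.8]
eef_rot: [0.008, 3.138, -0.001]
wrist_force: [0.7, -0.2, 0.6]
gripper_width: 2.1
gripper_force: 0.0
```

Call:
{"method": "arm_command", "body": {
  "deltas": [
    [22, -40, -30, 0],
    [0, 0, -20, 0],
    [0, 0, 0, 0]
  ]
}}

```text
time: 1.88
ee_pos: [454.5, 23.3, 93.6]
eef_rot: [-0.01, -3.138, -0.001]
wrist_force: [-0.5, 0.3, 0.3]
gripper_width: 0.5
gripper_force: 0.0
```

Call:
{"method": "arm_command", "body": {
  "deltas": [
    [0, -10, -30, 0],
    [0, -10, -30, 0],
    [0, 0, -6, 0],
    [0, 0, 0, 0]
  ]
}}

```text
time: 2.38
ee_pos: [455.4, 4.3, 29.5]
eef_rot: [0.006, 3.141, 0.0]
wrist_force: [0.8, 0.2, -0.4]
gripper_width: 0.4
gripper_force: 0.0
```

Call:
{"method": "arm_command", "body": {
  "deltas": [
    [12, 0, -5, 0],
    [10, 0, 0, 0],
    [10, 0, 0, 0],
    [10, 0, 0, 0],
    [10, 0, 0, 0]
  ]
}}

```text
time: 3.0
ee_pos: [508.0, 3.8, 23.9]
eef_rot: [-0.007, -3.142, 0.0]
wrist_force: [-1.2, 0.2, 0.2]
gripper_width: 0.6
gripper_force: 0.3
```

Call:
{"method": "arm_command", "body": {
  "deltas": [
    [10, 0, 0, 0],
    [10, 0, 0, 0],
    [10, 0, 0, 0],
    [10, 0, 0, 0],
    [0, 0, 0, 0]
  ]
}}

```text
time: 3.62
ee_pos: [548.9, 3.6, 23.9]
eef_rot: [0.007, 3.139, -0.001]
wrist_force: [0.2, -0.7, 0.8]
gripper_width: 0.6
gripper_force: 0.0
```

```bash
cat > m.py <<'E'
from h import *
def bar(tag=None,views=('scene','side'),zlo=26,zhi=32.5):
    for n in views:
        f=grab(n,f'{n}{tag}.png' if tag else None);W=cloud(f);p=f['pixels'].astype(int)
        sat=p.max(2)-p.min(2)
        m=(W[...,2]>zlo)&(W[...,2]<zhi)&(W[...,0]>440)&(W[...,0]<670)&(W[...,1]>-145)&(W[...,1]<235)&(sat<45)
        k,l,s,_=cv2.connectedComponentsWithStats(cv2.morphologyEx(m.astype(np.uint8),cv2.MORPH_CLOSE,np.ones((3,3))))
        l[~m]=0
        o=[i for i in range(1,k) if s[i,4]>60]
        for i in o:
            P=W[l==i][:,:2].astype(np.float32);c,wh,a=cv2.minAreaRect(P);b=cv2.boxPoints((c,wh,a))
            b=b[np.argsort(b[:,1])];R=b[:2].mean(0);L=b[2:].mean(0);d=R-L
            print(n,'R',R.round(),'L',L.round(),'wh',np.round(wh),'theta',np.degrees(np.arctan2(d[0],-d[1])).round(1),len(P))
if __name__=='__main__': bar(*sys.argv[1:])
E
python3 m.py 1
```

```text
scene R [573. -13.] L [539. 225.] wh [ 52. 241.] theta 8.0 1260
side R [575.  21.] L [526. 227.] wh [ 31. 213.] theta 13.3 1159
```

Call:
{"method": "arm_command", "body": {
  "deltas": [
    [10, 0, 0, 0],
    [10, 0, 0, 0],
    [10, 0, 0, 0],
    [0, 0, 0, 0],
    [-20, 0, 0, 0]
  ]
}}

```text
time: 4.35
ee_pos: [559.3, 3.4, 24.0]
eef_rot: [0.007, 3.138, -0.001]
wrist_force: [-0.7, -0.6, -1.2]
gripper_width: 0.4
gripper_force: 0.0
```

Call:
{"method": "arm_command", "body": {
  "deltas": [
    [-40, 0, 20, 0],
    [-40, 0, 50, 0],
    [0, 50, 50, -10],
    [0, 60, 0, -10],
    [0, 60, 0, -10]
  ]
}}

```text
time: 4.97
ee_pos: [479.4, 159.1, 138.0]
eef_rot: [0.786, 3.039, 0.001]
wrist_force: [1.1, -0.7, -0.8]
gripper_width: 0.4
gripper_force: 0.0
```

```bash
python3 m.py 2
```

```text
scene R [617.  -7.] L [520. 215.] wh [ 33. 242.] theta 23.7 1219
side R [615.  -1.] L [518. 219.] wh [ 31. 240.] theta 23.7 1260
```

View pics/scene2.png

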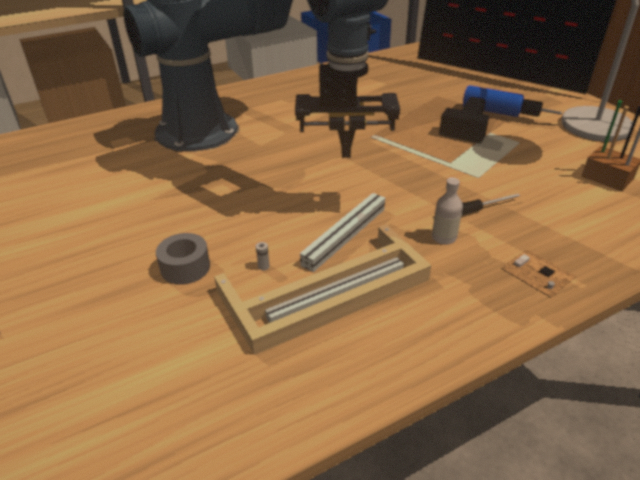

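The picture shows the profile angled, with its right end at (308,262) next to the bay mouth and its left end at (378,200). The post is at (262,256), and nothing else has moved. I'll flatten the angle a little from the left end, then push along the axis.

Call:
{"method": "arm_command", "body": {
  "deltas": [
    [-10, 10, -20, -10],
    [0, 10, -20, -10],
    [0, 0, -40, -10],
    [0, 0, -30, -10],
    [0, 0, 0, 0]
  ]
}}

```text
time: 5.7
ee_pos: [467.3, 176.9, 25.1]
eef_rot: [-1.765, -2.594, 0.006]
wrist_force: [-0.1, -0.4, -0.4]
gripper_width: 0.6
gripper_force: 0.0
```

Call:
{"method": "arm_command", "body": {
  "deltas": [
    [5, 18, 0, 0],
    [12, 0, 0, 0],
    [10, 0, 0, 0],
    [10, 0, 0, 0],
    [10, 0, 0, 0]
  ]
}}

```text
time: 6.32
ee_pos: [516.5, 195.8, 27.1]
eef_rot: [-1.771, -2.595, 0.0]
wrist_force: [-0.5, 1.3, 0.9]
gripper_width: 0.7
gripper_force: 0.3
```

Call:
{"method": "arm_command", "body": {
  "deltas": [
    [0, 0, 0, 0],
    [-20, 10, 0, 0],
    [-20, 40, 0, 0],
    [0, 0, 0, 0]
  ]
}}

```text
time: 6.82
ee_pos: [473.6, 247.4, 26.7]
eef_rot: [-1.765, -2.597, 0.002]
wrist_force: [0.2, 0.1, -0.7]
gripper_width: 0.8
gripper_force: 0.0
```

```bash
python3 m.py 3; python3 -c "
from h import *
print(bot.get_state()['eef_rot'])"
```

```text
scene R [614. -11.] L [537. 220.] wh [ 33. 243.] theta 18.5 1274
side R [612.  -7.] L [565. 135.] wh [ 31. 149.] theta 18.3 628
[ 1.76883391e+00  2.59599585e+00 -3.41679146e-05]
```

Call:
{"method": "arm_command", "body": {
  "deltas": [
    [18, 2, -1, -3],
    [18, -2, 0, 0],
    [18, -2, 0, 0],
    [0, 0, 0, 0],
    [3, -9, 0, 0]
  ]
}}

```text
time: 7.55
ee_pos: [532.0, 234.3, 25.6]
eef_rot: [-1.837, -2.547, 0.002]
wrist_force: [-1.2, 0.1, 0.1]
gripper_width: 0.4
gripper_force: 0.0
```

Call:
{"method": "arm_command", "body": {
  "deltas": [
    [3, -9, 0, 0],
    [3, -9, 0, 0],
    [3, -9, 0, 0],
    [3, -9, 0, 0],
    [3, -9, 0, 0]
  ]
}}

```text
time: 8.18
ee_pos: [548.1, 189.3, 25.8]
eef_rot: [-1.838, -2.548, 0.0]
wrist_force: [-0.1, 0.7, -0.4]
gripper_width: 0.4
gripper_force: 0.3
```

```bash
python3 m.py 4
```

```text
scene R [628. -52.] L [547. 194.] wh [ 34. 259.] theta 18.2 1394
side R [628. -48.] L [595.  50.] wh [ 31. 103.] theta 18.7 369
```

View pics/scene4.png

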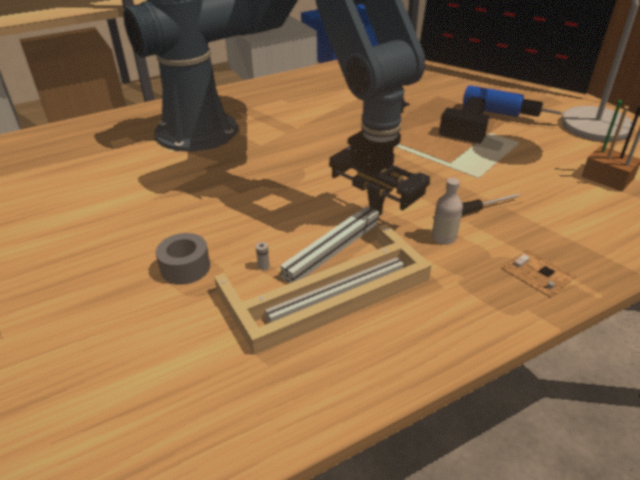

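The profile is sliding straight along its axis: its right end is now at (287,272), past the post at (262,256), and the hand is clear of the bottle. I'll keep pushing.

Call:
{"method": "arm_command", "body": {
  "deltas": [
    [3, -9, 0, 0],
    [3, -9, 0, 0],
    [3, -9, 0, 0],
    [3, -9, 0, 0],
    [3, -9, 0, 0]
  ]
}}

```text
time: 8.9
ee_pos: [563.1, 144.3, 25.9]
eef_rot: [-1.838, -2.548, -0.0]
wrist_force: [-0.2, 2.2, 1.2]
gripper_width: 0.7
gripper_force: 0.8
```

Call:
{"method": "arm_command", "body": {
  "deltas": [
    [2, -9, 0, 0],
    [2, -9, 0, 0],
    [0, 0, 0, 0],
    [-5, 14, 0, 0],
    [-50, 20, 0, 10]
  ]
}}

```text
time: 9.52
ee_pos: [515.8, 161.7, 26.2]
eef_rot: [1.602, 2.695, 0.007]
wrist_force: [-0.5, 0.2, -0.4]
gripper_width: 0.7
gripper_force: 0.0
```

```bash
python3 m.py 5
```

```text
scene R [ 648. -116.] L [572. 114.] wh [ 33. 243.] theta 18.5 1529
side R [ 647. -110.] L [593.  51.] wh [ 31. 170.] theta 18.6 569
```

Call:
{"method": "arm_command", "body": {
  "deltas": [
    [0, -15, 0, 10],
    [4, -15, 0, 10],
    [4, -15, 0, 10],
    [4, -15, 0, 10],
    [0, -10, 0, 10]
  ]
}}

```text
time: 10.25
ee_pos: [524.2, 91.2, 25.9]
eef_rot: [0.309, 3.126, 0.0]
wrist_force: [0.4, -0.6, -0.1]
gripper_width: 0.6
gripper_force: 0.0
```

Call:
{"method": "arm_command", "body": {
  "deltas": [
    [8, 0, -1, 10],
    [10, 0, 0, 0],
    [10, 0, 0, 0],
    [10, 0, 0, 0],
    [10, 0, 0, 0]
  ]
}}

```text
time: 10.88
ee_pos: [572.4, 91.2, 24.8]
eef_rot: [-0.045, -3.141, -0.0]
wrist_force: [-0.3, -0.0, -0.7]
gripper_width: 0.4
gripper_force: 0.2
```

Call:
{"method": "arm_command", "body": {
  "deltas": [
    [10, 0, 0, 0],
    [10, 0, 0, 0],
    [10, 0, 0, 0],
    [8, 0, 0, 0],
    [0, 0, 0, 0]
  ]
}}

```text
time: 11.5
ee_pos: [611.0, 90.8, 24.9]
eef_rot: [0.044, 3.14, -0.0]
wrist_force: [-1.2, -0.2, 0.7]
gripper_width: 0.6
gripper_force: 0.0
```

```bash
python3 m.py 6
```

```text
scene R [ 628. -128.] L [631. 113.] wh [241.  49.] theta -0.8 1734
```

Call:
{"method": "arm_command", "body": {
  "deltas": [
    [-30, 0, 0, 0],
    [-40, -20, 40, 0],
    [-40, -20, 60, 0],
    [0, 0, 0, 0]
  ],
  "grip": 80
}}

```text
time: 12.1
ee_pos: [505.2, 53.6, 117.8]
eef_rot: [0.046, 3.138, -0.001]
wrist_force: [0.9, -0.3, 0.5]
gripper_width: 32.6
gripper_force: 0.0
```

```bash
python3 m.py 7
```

```text
scene R [ 635. -128.] L [639. 114.] wh [242.  35.] theta -1.0 1654
side R [ 633. -124.] L [639. 119.] wh [243.  30.] theta -1.4 849
```

View pics/scene7.png

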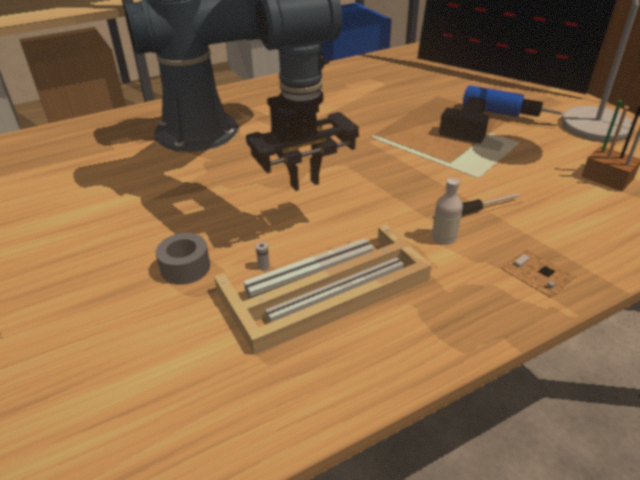

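The bar sits behind the post between the cheeks, from (247,287) to (375,245), almost parallel to the rail with about 15 mm to go. I'll push it home with spread fingertips.

Call:
{"method": "arm_command", "body": {
  "deltas": [
    [30, -14, 0, 0],
    [30, -14, 0, 0],
    [30, -14, 0, 0],
    [0, 0, -30, 0],
    [0, 0, -30, 0]
  ]
}}

```text
time: 12.82
ee_pos: [597.6, 12.3, 52.6]
eef_rot: [-0.044, -3.141, -0.0]
wrist_force: [-0.8, 0.5, -0.2]
gripper_width: 69.4
gripper_force: 0.0
```

Call:
{"method": "arm_command", "body": {
  "deltas": [
    [0, 0, -30, 0],
    [0, 0, -2, 0],
    [0, 0, 0, 0]
  ]
}}

```text
time: 13.2
ee_pos: [596.9, 12.5, 22.4]
eef_rot: [-0.044, -3.141, -0.0]
wrist_force: [0.4, -0.2, -0.2]
gripper_width: 70.1
gripper_force: 0.0
```

Call:
{"method": "arm_command", "body": {
  "deltas": [
    [8, 0, 2, 0],
    [8, 0, 0, 0],
    [6, 0, 0, 0],
    [5, 0, 0, 0],
    [0, 0, 0, 0]
  ]
}}

```text
time: 13.82
ee_pos: [623.9, 12.1, 25.1]
eef_rot: [0.044, 3.141, -0.0]
wrist_force: [-1.1, 0.5, 0.1]
gripper_width: 69.6
gripper_force: 0.3
```

Call:
{"method": "arm_command", "body": {
  "deltas": [
    [3, 0, 0, 0],
    [2, 0, 0, 0],
    [0, 0, 0, 0]
  ]
}}

```text
time: 14.2
ee_pos: [625.1, 12.2, 24.5]
eef_rot: [-0.042, -3.133, 0.0]
wrist_force: [-7.7, -1.9, 5.4]
gripper_width: 69.5
gripper_force: 3.6
```

Call:
{"method": "arm_command", "body": {
  "deltas": [
    [2, 0, 0, 0],
    [0, 0, 0, 0]
  ]
}}

```text
time: 14.45
ee_pos: [625.2, 12.3, 24.5]
eef_rot: [-0.04, -3.129, -0.0]
wrist_force: [-9.5, -2.3, 7.4]
gripper_width: 69.5
gripper_force: 5.1
```

Call:
{"method": "arm_command", "body": {
  "deltas": [
    [-8, 0, 0, 0],
    [-17, 0, 0, 0],
    [0, 0, 45, 0],
    [-50, 10, 40, 0],
    [-50, 10, 20, 0]
  ]
}}

```text
time: 15.08
ee_pos: [509.0, 31.7, 130.5]
eef_rot: [0.046, 3.134, -0.001]
wrist_force: [0.6, -0.0, 0.3]
gripper_width: 69.8
gripper_force: 0.0
```

```bash
python3 m.py 8
python3 - <<'E'
from h import *
im=cv2.imread('pics/scene8.png')[220:350,200:440];cv2.imwrite('pics/c8.png',cv2.resize(im,None,fx=3.3,fy=3.3,interpolation=3))
E
```

```text
scene R [ 650. -128.] L [646. 112.] wh [ 28. 240.] theta 0.9 1165
side R [ 652. -125.] L [652. 117.] wh [ 30. 243.] theta 0.0 816
```

View pics/c8.png

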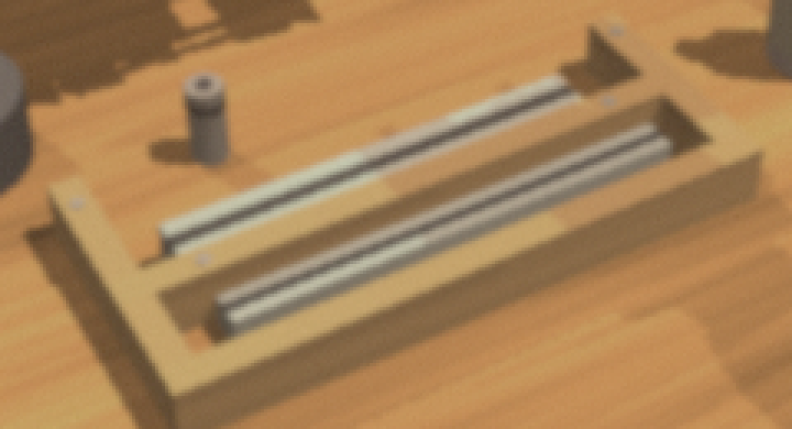

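The crop shows the profile parallel to the rail inside the bay, from (165,240) to (575,90), with the post untouched. I'll check flushness at both ends along the near edge.

Run:
```python
from h import *
for n in('scene','side'):
    f=grab(n);W=cloud(f);z=W[...,2]
    for y in(-105,-60,-20,20,60,100):
        b=(abs(W[...,1]-y)<12)&(W[...,0]>600)&(W[...,0]<700)
        P=W[b&(z>26)&(z<33)];Q=W[b&(z>33.3)&(z<38)]
        print(n,y,'near',np.percentile(P[:,0],3).round(1),'bar far',np.percentile(P[:,0],97).round(1),'rail',np.percentile(Q[:,0],[5,95]).round(1))
```

```text
scene -105 near 638.9 bar far 686.5 rail [668.6 686.7]
scene -60 near 638.6 bar far 686.3 rail [668.5 685.4]
scene -20 near 638.9 bar far 686.8 rail [668.3 686. ]
scene 20 near 638.3 bar far 686.1 rail [668.5 685.9]
scene 60 near 638.1 bar far 686.0 rail [668.6 685.9]
scene 100 near 638.4 bar far 685.7 rail [667.8 685.4]
side -105 near 638.5 bar far 678.5 rail [669.3 685.1]
side -60 near 639.0 bar far 677.6 rail [668.9 684.7]
side -20 near 638.1 bar far 679.0 rail [668.  684.9]
side 20 near 639.2 bar far 677.2 rail [668.1 684.2]
side 60 near 638.5 bar far 674.7 rail [668.7 684.2]
side 100 near 637.7 bar far 670.7 rail [668.1 684.3]
```

```bash
python3 -c "
from plant import bot
print(bot.close_job())"
```

```text
the job is handed in; nothing more can be done
None
```

The profile lies flush against the back rail between the cheeks, parallel to within about 1 mm by camera depth; it was pushed only, the hand is clear, and the job was handed in at about 15 s of the 64 s allowed (no verdict was returned).

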